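# Load the chopper, mesh its drive head and keep it pressed

### The arm

A 7-joint arm with a two-finger parallel gripper is mounted at the origin on the work surface. World frame = base frame: x ahead of the robot, y to its left, z up, the work surface at z = 0. Lengths are in mm, angles in degrees, forces in N, time in s.
With the tool pointing down it reaches from about 350 to 775 mm from the base axis. Payload 3.1 kg.
Tool frame: the origin (TCP) lies on the centre line of the jaws, within the pads' length; the fingertips stand 17 mm ahead of it and the grasp point (between the pads) lies 2 mm behind it; z points along the fingers, y is the direction in which the jaws open and shut (so a half turn about z gives the same grasp; the last joint's range is limited). The gripper opens to 85 mm and grips with 20 to 120 N. Pads are 22 mm wide; open, the fingers measure 114 mm over their backs; the gripper's body (76 mm by 85 mm) begins 54 mm behind the grasp point. The pads swing forward as they close: fully open they stand 13 mm farther back than shut.
Start: joints at [-75.212, 17.813, 0.802, 86.603, -0.252, 75.585, -1.558], TCP at [162.403, 525.492, 248.304] pointing down, gripper open.
Joint ranges: [-154.91, 154.91], [-16.99, 109.72], [-72.82, 74.43], [7.12, 147.25], [-82.49, 262.49], [11.32, 116.49], [-174.64, 174.64]. Speed limits (degrees/s): [159.86, 159.86, 180, 180, 180, 180, 180].

### API

Orientations are given as [roll, pitch, yaw] about the fixed x, y, z axes, in that order (R = Rz(yaw) Ry(pitch) Rx(roll)).
In Python, from plant import ctrl gives the robot as it stands. Calls block until the motion is done:
- ctrl.goto(position, orientation): joint-space move of the TCP to a pose.
- ctrl.move_linear(position, ori=None, feed=150): straight line of the TCP; ori=None keeps the orientation; feed is the mean speed in mm/s.
- ctrl.move_joints(angles): joint-space move.
- ctrl.move_gripper(opening): finger opening in mm; the grip force is fixed at half the most; returns when the fingers have stopped.
- ctrl.pause(seconds).
- ctrl.inverse_kinematics(position, orientation): joint angles nearest the present ones, or None.
- ctrl.capture(name): name is "side" or "top"; returns a dict with "color" (400x640x3 uint8, blue, green, red), "intrinsics" (3x3 intrinsics, pixels), "xyz" and "attitude" of the camera in the world. Camera axes: x right, y down, z forward; pixel columns grow to the right and rows downward; lengths in mm; the calibration is good to about 2 mm. A picture is of the moment at which its call begins. There is no depth.
A pose or a line that the arm cannot do raises ctrl.IKError and nothing moves.
- ctrl.hand_in(): hands the job in, once; it reports no verdict.
Trained networks look in a picture, given as the dict that the camera call returned (one of the last four; its "shot" number tells which), for a name from the list of things; names that differ only in an ending like _2 or _b are one class to them, and where a whole thing is asked for, a point or a joint stands for the part that bears it (a point fixed in the world has none). Each returns a list of dicts, best first, with "score" (0 to 1); they miss things now and then, are a little off and sometimes report something else, mostly with a low value. They report only what shows in the picture. A call takes as long as a camera call. They do not tell look-alikes from the thing itself.
- ctrl.find_in(query, picture): "uv" ([column, row] in pixels, amid what is visible of it).
- ctrl.cut_out(query, picture): "mask" (400x640 bool, what is visible of it) and "uv" ([column, row] in pixels, amid what is visible of it).
- ctrl.mark_of(query, picture): "uv" ([column, row] in pixels: a listed point, or the origin of a listed thing).
Readings, each from a call of its own:
- ctrl.read_time(): time.
- ctrl.read_qpos(): joint angles.
- ctrl.read_joint_vel(): joint speeds.
- ctrl.read_effort(): joint torques, N m.
- ctrl.read_position(): TCP position.
- ctrl.read_eef_rot(): TCP orientation.
- ctrl.read_ft_force(): force on the tool from outside, world axes, zero at the start.
- ctrl.read_torque(): the same for the moment, N m.
- ctrl.read_gripper_width(): finger opening in mm.
Only numpy, scipy, OpenCV 4.12 (cv2) and the standard library are available. Lean on these libraries where they do the work, as an engineer would, in place of code of your own. Each camera call takes 0.05 s, during which the arm holds its last target.

### The job

Put the snowflake biscuit, the chocolate piece and the cinnamon stick from the wooden board into the glass chopper bowl, in any order. Then lift the drive head by its black handle bar, turn it until its socket meshes with the flat key on the rotor in the bowl, slide it fully home on the rim and press the handle bar well down against its spring. Finish while still holding the bar pressed down (do not let go), and leave the tumbler, the glass of sprinkles and the plate of cookies where they are.

Things in the scene. Friction and masses are not known exactly. Their poses are not given: they have to be found in the camera images.
- bowl: Chopper bowl, fixed to the counter: clear glass, upright, outer diameter 132 mm, inner 124 mm, rim 110 mm and inner floor 10 mm above the counter, on a grey foot 148 mm wide. Origin: on the bowl's axis at counter height, z up. In its middle stands a rotor: a black stem 18 mm thick, a steel blade 96 x 14 mm near the floor (parallel to the key) and a flat aluminium key on top.
- key_top (a point): Centre of the top of the rotor's key, on the bowl's axis, 10 mm below the rim. The key is an upright flat bar 30 mm long (this point's x axis), 9 mm thick (y), 30 mm high, narrowed at the top. It fits the head's socket either way round (half-turn symmetry), 1.5 mm play on every side. The rotor turns about the bowl's axis only with effort (0.12 N m), so stays as found.
- head: Loose white round drive head, about 0.6 kg, standing upright on its skirt (outer diameter 150 mm, inner 142, depth 34), which goes over the outside of the bowl's rim. Origin: on its axis at the skirt's lower edge, z up. Motor housing narrowing upward to a top 84 mm above the origin. Fully home, the flange inside the skirt rests on the rim: the origin is then 76 mm above the counter.
- socket (a point): Mouth of the socket underneath the head, at the head's origin: a slot 33 x 12 mm through a black block 44 mm square, its long side along the head's x axis, the same direction as the handle bar, its mouth level with the skirt's lower edge. If slot and key are not parallel the head stops on top of the key, 24 mm higher than home.
- handle (a point): Centre of the top of the black handle bar on the head, on the head's axis, 134 mm above the head's origin while not pressed. The bar is 70 mm long (along x), 30 mm wide (along y, the way to grip it) and 38 mm high, its lower face 12 mm above the housing's top. It slides straight down into the head.
- press (a joint): How far the handle bar is pressed down into the head, m: 0 free, 0.008 at the stop. Spring: about 5 N to start moving, 12 N at the stop. The bar comes back up when released. It counts as pressed beyond 0.004.
- biscuit: Gingerbread snowflake, brown, six arms (three bars 42 x 14 mm crossing at 60 degrees, one along x), 12 mm thick, 15 g, lying on the board. Origin: centre of its underside.
- chocolate: Dark brown chocolate piece, 48 mm (x) x 26 mm (y), 16 mm high, 25 g, lying on the board. Origin: centre of its underside.
- cinnamon: Cinnamon stick, brown double scroll 54 mm long (x), 23 mm wide (y), 12 mm high, 12 g, lying on the board. Origin: centre of its underside.
- board: Fixed pale wooden board 360 x 220 mm, 14 mm thick, on which the three things lie. Origin: centre of its underside at counter height.
- tumbler: Bystander: glass tumbler with a spatula and a brush standing in it, 80 mm wide, 240 mm high. Origin: centre of its underside.
- sprinkles: Bystander: small glass with red sprinkles, 68 mm wide, 75 mm high. Origin: centre of its underside.
- cookies: Bystander: white plate 120 mm wide with a stack of round cookies, 46 mm high. Origin: centre of its underside.
There are look-alikes about, which are no part of the job. What is shaped like the bowl but pink, purple or red is not meant.

How it is judged (in metres and radians):
On the way, in this order (a step that is already met when the one before it is completed fails the run):
1. biscuit, chocolate and cinnamon all lie in the bowl, the head not yet on it (horizontal distance between each of biscuit, chocolate, cinnamon and bowl below 0.062 m and z of each of biscuit, chocolate, cinnamon in the frame of bowl below 0.085 m and horizontal distance between head and bowl above 0.1 m), for 0.2 s.
2. the head is meshed with the key and fully home on the rim (z of head in the frame of bowl below 0.081 m and horizontal distance between head and bowl below 0.006 m and angle between the x axis of head and the x axis of key_top, either way round below 0.2 rad and angle between head's own z axis and vertical below 0.06 rad), for 0.1 s.
At the end, for the whole second after the job is handed in: Three things in the bowl below its rim; head upright (0.06 rad), centred within 6 mm, slot parallel to the key (0.2 rad), within 5 mm of resting on the rim; handle bar pressed in more than 4 mm and fingers still on it with more than 3 N, through the last second (all of step 2 and horizontal distance between each of biscuit, chocolate, cinnamon and bowl below 0.062 m and z of each of biscuit, chocolate, cinnamon in the frame of bowl below 0.085 m and value of joint press above 0.004 m and contact force between the fingers and press above 3 N); the arm keeps its last pose, push and grip.
It fails at once if a bystander was displaced by more than 30 mm (distance of any of tumbler, sprinkles, cookies from where it was at the start of the episode above 0.03 m).
It also fails if it takes over 72 s, if anything falls off the work surface, if the arm or the gripper's body presses on something with over 40 N, if the wrist force passes 120 N, or if a joint passes its speed limit or range.

## Working session

There is one attempt and no reset: what is moved stays moved. The work goes in short steps, each a Python script; the robot and the scene stay as the last script left them, time stands still between calls to the robot, and variables do not carry over. Pictures are saved under pics/ and viewed, and the job is handed in when it is done.

```bash
ls; mkdir -p pics; cat > h.py <<'E'
import numpy as np, cv2
from scipy.spatial.transform import Rotation as R
from plant import ctrl
def Rc(p):
    a=np.array(p["attitude"],float)
    return a if a.shape==(3,3) else R.from_euler('xyz',a,degrees=True).as_matrix()
def ray(p,uv):
    d=np.linalg.inv(np.array(p["intrinsics"]))@np.array([uv[0],uv[1],1.0])
    return np.array(p["xyz"],float),Rc(p)@d
def at_z(p,uv,z):
    o,d=ray(p,uv); return o+d*(z-o[2])/d[2]
def proj(p,X):
    c=Rc(p).T@(np.array(X,float)-np.array(p["xyz"])); u=np.array(p["intrinsics"])@c
    return u[:2]/u[2]
E
python3 - <<'E'
from h import *
for n in("top","side"):
    p=ctrl.capture(n); cv2.imwrite(f"pics/{n}0.png",p["color"]); print(n,p["xyz"],p["attitude"],p["intrinsics"])
    for q in["bowl","key_top","head","handle","socket","biscuit","chocolate","cinnamon","board","tumbler","sprinkles","cookies"]:
        try:
            for r in ctrl.mark_of(q,p)[:3]: print(q,np.round(r["uv"]),round(r["score"],2),np.round(at_z(p,r["uv"],{"bowl":0,"key_top":100,"handle":134,"biscuit":14,"chocolate":14,"cinnamon":14}.get(q,0))))
        except Exception as e: print(q,e)
print(ctrl.read_time(),ctrl.read_position(),ctrl.read_eef_rot())
E
```

```text
pics
top [ 357.3630232   -44.9665259  1207.98784095] [-167.26883459    0.22455233  -96.24574412] [[383.54119287   0.         320.12540008]
 [  0.         383.54119287 192.16537587]
 [  0.           0.           1.        ]]
bowl [290. 202.] 0.94 [607.  30.   0.]
bowl [313. 274.] 0.93 [374. -19.   0.]
bowl [399. 138.] 0.88 [ 784. -351.    0.]
key_top [406. 128.] 0.68 [ 779. -354.  100.]
key_top [313. 273.] 0.57 [376. -21. 100.]
key_top [289. 201.] 0.51 [591.  25. 100.]
head [214. 264.] 0.91 [437. 284.   0.]
head [266. 156.] 0.24 [770.  94.   0.]
handle [198. 264.] 0.9 [434. 290. 134.]
biscuit [376. 200.] 0.52 [ 580. -244.   14.]
chocolate [386. 231.] 0.48 [ 479. -262.   14.]
chocolate [389. 231.] 0.38 [ 479. -268.   14.]
cinnamon [402. 253.] 0.67 [ 407. -299.   14.]
cinnamon [216. 265.] 0.54 [433. 274.  14.]
board [387. 232.] 0.84 [ 477. -265.    0.]
tumbler [442. 186.] 0.76 [ 605. -463.    0.]
tumbler [374. 202.] 0.27 [ 579. -240.    0.]
sprinkles [265. 156.] 0.87 [770.  98.   0.]
cookies [213. 181.] 0.69 [704. 273.   0.]
side [ 319.7667506  -737.26530374  633.29902779] [-125.5414283
[... 228 characters left out ...]
0.    0.]
bowl [312. 220.] 0.57 [587.  15.   0.]
key_top [404. 193.] 0.7 [805. -83. 100.]
key_top [226. 214.] 0.65 [362. -10. 100.]
key_top [316. 187.] 0.5 [602.  27. 100.]
head [238. 181.] 0.88 [435. 290.   0.]
handle [236. 142.] 0.71 [445. 291. 134.]
biscuit [345. 282.] 0.84 [ 573. -237.   14.]
chocolate [306. 302.] 0.77 [ 474. -257.   14.]
cinnamon [274. 327.] 0.84 [ 397. -291.   14.]
board [310. 310.] 0.69 [ 479. -269.    0.]
tumbler [418. 371.] 0.63 [ 615. -465.    0.]
sprinkles [362. 192.] 0.61 [779.  90.   0.]
cookies [318. 166.] 0.59 [708. 285.   0.]
cookies [236. 144.] 0.5 [477. 553.   0.]
1.3 [162.38725001 525.51417751 248.31524043] [ 1.79996411e+02 -3.62289329e-04  1.62827248e+02]
```

View pics/top0.png

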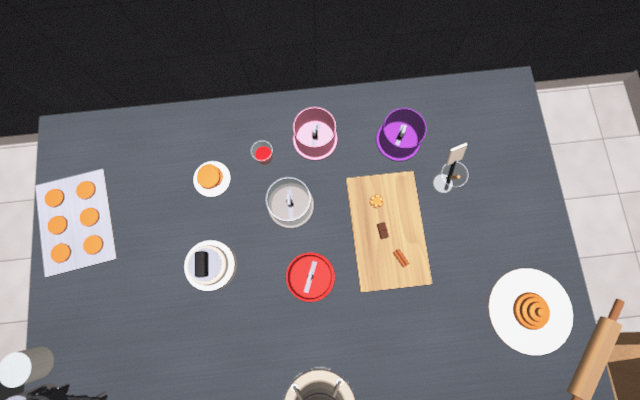

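View pics/side0.png

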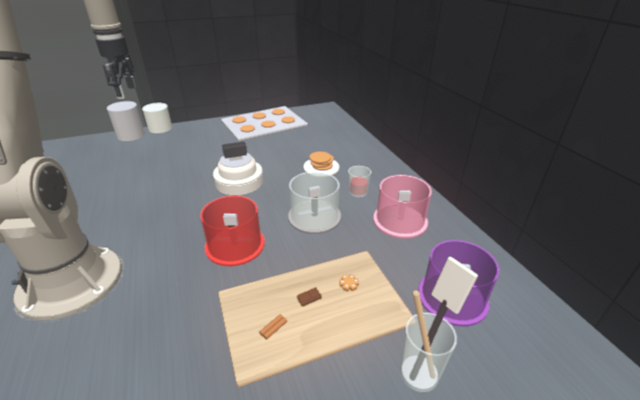

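```bash
python3 - <<'E'
import cv2,numpy as np
t=cv2.imread("pics/top0.png");s=cv2.imread("pics/side0.png")
def c(im,u,v,w,h,k): return cv2.resize(im[v:v+h,u:u+w],None,fx=k,fy=k,interpolation=cv2.INTER_CUBIC)
cv2.imwrite("pics/z1.png",np.vstack([np.hstack([c(t,255,165,80,60,5),c(t,280,240,80,60,5)]),np.hstack([c(t,170,230,80,60,5),c(s,275,170,80,60,5)])]))
cv2.imwrite("pics/z2.png",np.hstack([c(t,340,180,100,100,4),c(s,250,260,100,100,4)]))
E
```

```text
(no output)
```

View pics/z1.png

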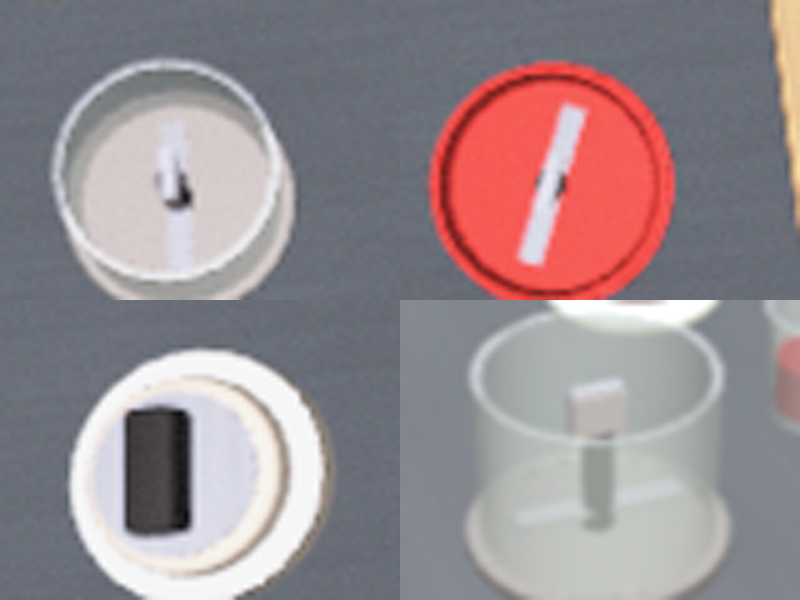

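View pics/z2.png

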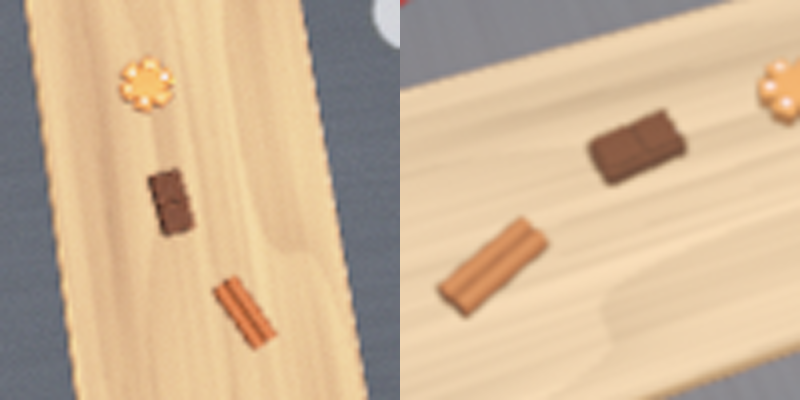

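The clear bowl is the glass one at top (290,202) / side (315,205). The red, pink and purple bowls are decoys. The head is at top (210,265), with its bar running along image rows, and the three foods are on the board. Next I'll fit outline models in both views.

```bash
cat >> h.py <<'E'
from scipy.optimize import minimize
def hull_img(p,pts,S=4,roi=None):
    pass
def poly(p,X,S=8):
    uv=np.array([proj(p,x) for x in X]); return cv2.convexHull(np.float32(uv))
def render(p,parts,S=4):
    im=np.zeros((400*S,640*S),np.uint8)
    for X in parts:
        h=poly(p,X); cv2.fillConvexPoly(im,np.int32(np.round((h+0.5)*S*16-8)),1,shift=4)
    return im
def circ(x,y,z,r,n=48):
    t=np.linspace(0,2*np.pi,n,endpoint=False); return np.c_[x+r*np.cos(t),y+r*np.sin(t),np.full(n,z)]
def box(x,y,yaw,lx,ly,z0,z1):
    c,s=np.cos(yaw),np.sin(yaw); return np.array([[x+c*a-s*b,y+s*a+c*b,z] for a in(-lx/2,lx/2) for b in(-ly/2,ly/2) for z in(z0,z1)])
def fit(views,model,x0,step,S=4):
    # views: list of (p,mask)
    big=[]
    for p,m in views:
        ys,xs=np.nonzero(m); a=max(0,ys.min()-8)*S;b=(ys.max()+8)*S;c=max(0,xs.min()-8)*S;d=(xs.max()+8)*S
        M=(cv2.resize(m.astype(np.float32),None,fx=S,fy=S,interpolation=cv2.INTER_LINEAR)>0.5)[a:b,c:d]; big.append((p,M,(a,b,c,d)))
    def cost(v):
        t=0
        for p,M,(a,b,c,d) in big:
            r=render(p,model(v),S)[a:b,c:d].astype(bool); t+=1-(r&M).sum()/max(1,(r|M).sum())
        return t/len(big)
    x0=np.array(x0,float); sim=np.vstack([x0]+[x0+np.eye(len(x0))[i]*step[i] for i in range(len(x0))])
    r=minimize(cost,x0,method='Nelder-Mead',options=dict(initial_simplex=sim,maxiter=120,xatol=.05,fatol=1e-4))
    return r.x,r.fun
def mask_near(q,p,uv,rad=30):
    rs=[r for r in ctrl.cut_out(q,p) if np.hypot(*(np.array(r["uv"])-uv))<rad]
    return rs[0]["mask"] if rs else None
def box_model(lx,ly,z0,z1): return lambda v:[box(v[0],v[1],v[2],lx,ly,z0,z1)]
def star(v): return [box(v[0],v[1],v[2]+k*np.pi/3,42,14,14,26) for k in range(3)]
def bowlm(v): return [np.vstack([circ(v[0],v[1],110,66),circ(v[0],v[1],10,66)]),np.vstack([circ(v[0],v[1],0,74),circ(v[0],v[1],6,74)])]
E
python3 - <<'E'
from h import *
import pickle
T=ctrl.capture("top");S=ctrl.capture("side")
jobs={"biscuit":(star,[577,-240,0.1],[[376,201],[347,283]]),
"chocolate":(box_model(48,26,14,30),[478,-258,0.1],[[382,230],[309,297]]),
"cinnamon":(box_model(54,23,14,26),[403,-295,0.5],[[401,258],[273,326]]),
"bowl":(bowlm,[602,25],[[290,204],[315,202]]),
"handle":(box_model(70,30,96,134),[436,288,0.1],[[202,264],[234,150]])}
masks={}
for n,(m,x0,uvs) in jobs.items():
    vs=[]
    for p,uv in zip((T,S),uvs):
        mk=mask_near(n,p,uv); 
        if mk is None: print(n,"no mask"); continue
        print(n,"area",mk.sum()); vs.append((p,mk))
    masks[n]=[v[1] for v in vs]
    st=[6,6,0.3][:len(x0)]
    for vv in [vs]+([[v] for v in vs] if len(vs)>1 else []):
        b=min((fit(vv,m,np.array(x0)+np.array([0,0,d])[:len(x0)],st) for d in ((0,.7,-.7) if len(x0)>2 else (0,))),key=lambda r:r[1])
        print(n,np.round(b[0],2),round(b[1],3))
pickle.dump((T,S,masks),open("m.pkl","wb"))
E
```

```text
biscuit no mask
biscuit area 263
biscuit [ 577.35 -244.25    0.73] 0.123
chocolate no mask
chocolate area 277
chocolate [ 4.8350e+02 -2.5052e+02  2.0000e-01] 0.229
cinnamon no mask
cinnamon area 328
cinnamon [ 392.74 -294.81    0.61] 0.178
bowl area 1969
bowl area 2751
bowl [595.87  28.08] 0.039
bowl [595.58  28.26] 0.028
bowl [597.22  27.78] 0.046
handle area 345
handle area 391
handle [ 4.3437e+02  2.8386e+02 -5.0000e-02] 0.147
handle [ 4.3326e+02  2.8483e+02 -4.0000e-02] 0.119
handle [ 4.3420e+02  2.7745e+02 -9.0000e-02] 0.126
```

```bash
python3 - <<'E'
from h import *
import pickle
T,S,M=pickle.load(open("m.pkl","rb"))
def blob(p,cond,uv,rad):
    m=cond.astype(np.uint8); n,l,st,c=cv2.connectedComponentsWithStats(m)
    k=min(range(1,n),key=lambda i:np.hypot(*(c[i]-uv))+ (1e3 if st[i,4]<8 else 0)); return l==k
out=[]
for p,uvs in((T,[[376,201],[382,230],[401,258]]),(S,[[347,283],[309,297],[273,326]])):
    hsv=cv2.cvtColor(p["color"],cv2.COLOR_BGR2HSV)
    H,Sa,V=[hsv[...,i].astype(int) for i in range(3)]
    bo=p["color"].astype(int)
    r=[]
    for i,uv in enumerate(uvs):
        print("px",hsv[uv[1],uv[0]])
        c=[(Sa>120)&(H<25)&(V>100),(V<150)&(H<20)&(Sa>90),(Sa>140)&(H<14)&(V>90)][i]
        m=blob(p,c,uv,20)&(np.hypot(*(np.indices((400,640))[::-1]-np.array(uv)[:,None,None]))<22)
        m=cv2.morphologyEx(m.astype(np.uint8),cv2.MORPH_CLOSE,np.ones((3,3)))>0
        print(i,m.sum()); r.append(m)
    out.append(r)
pickle.dump(out,open("m2.pkl","wb"))
mods=[(star,[577,-240,0.1],0),(box_model(48,26,14,30),[478,-258,0.2],1),(box_model(54,23,14,26),[400,-295,0.5],2)]
for m,x0,i in mods:
    for vv in([(T,out[0][i]),(S,out[1][i])],[(T,out[0][i])],[(S,out[1][i])]):
        b=min((fit(vv,m,np.array(x0)+[0,0,d],[6,6,.3]) for d in(0,.5,-.4)),key=lambda r:r[1]); print(i,np.round(b[0],2),round(b[1],3))
# head skirt, top
for p,uv,nm in((T,(210,265),"T"),(S,(238,172),"S")):
    for n in("head",):
        mk=mask_near(n,p,uv); print(nm,mk.sum() if mk is not None else None)
        if mk is not None: np.save(f"head{nm}.npy",mk)
vis=[]
for p,o in((T,out[0]),(S,out[1])):
    v=p["color"].copy()
    for m in o: v[m]=(255,0,255)
    vis.append(v)
cv2.imwrite("pics/v1.png",np.hstack([cv2.resize(vis[0][180:280,340:440],None,fx=4,fy=4),cv2.resize(vis[1][255:355,250:350+10],None,fx=3.6,fy=4)]))
E
```

```text
px [ 19 137 246]
0 136
px [  9 136 120]
1 121
px [ 10 173 168]
2 117
px [ 16 138 244]
0 159
px [ 10 128 139]
1 243
px [ 12 145 195]
2 206
0 [ 5.7760e+02 -2.4222e+02 -3.2000e-01] 0.283
0 [ 5.7768e+02 -2.4230e+02 -3.2000e-01] 0.114
0 [ 578.64 -241.94    0.67] 0.452
1 [ 4.8297e+02 -2.4860e+02  1.3000e-01] 0.269
1 [ 4.8262e+02 -2.4726e+02  1.3000e-01] 0.211
1 [ 4.8535e+02 -2.5069e+02  3.3000e-01] 0.322
2 [ 393.43 -291.16    0.55] 0.364
2 [ 393.62 -291.66    0.47] 0.248
2 [ 396.09 -293.16    0.68] 0.476
T 2093
S 2000
```

View pics/v1.png

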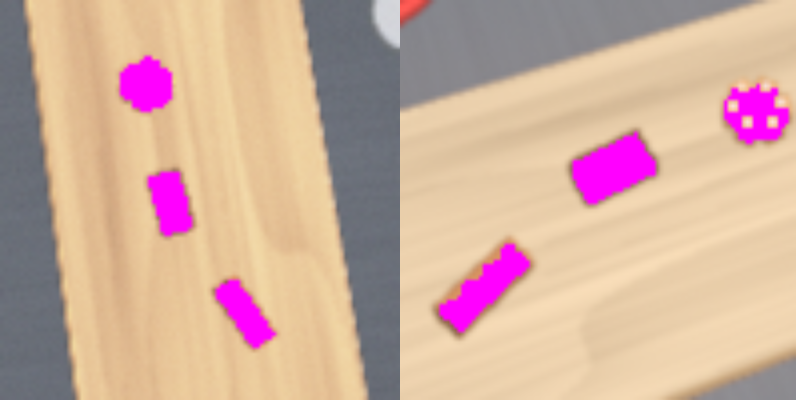

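```bash
cat >> h.py <<'E'
def stackm(v):
    return [np.vstack([circ(v[0],v[1],0,75),circ(v[0],v[1],34,75)])]
E
python3 - <<'E'
from h import *
import pickle
T,S,M=pickle.load(open("m.pkl","rb"));out=pickle.load(open("m2.pkl","rb"))
for i,h in((1,30),(2,26)):
    ys,xs=np.nonzero(out[0][i]); w=np.array([at_z(T,(x,y),h)[:2] for x,y in zip(xs,ys)],np.float32)
    print(i,cv2.minAreaRect(w))
# head: whiteness skirt in top image; overlay candidates
def draw(p,X,img,k,o,c): 
    h=poly(p,X).reshape(-1,2); cv2.polylines(img,[np.int32(np.round(((h-o+0.5)*k-.5)*8))],True,c,1,shift=3)
def crop(p,o,w,h,k): return cv2.resize(p["color"][o[1]:o[1]+h,o[0]:o[0]+w],None,fx=k,fy=k,interpolation=cv2.INTER_CUBIC)
# head fits using skirt only visible mask union approx: skirt + cone + bar
def headm(v):
    x,y,a=v
    return [np.vstack([circ(x,y,0,75),circ(x,y,34,75)]),np.vstack([circ(x,y,34,58),circ(x,y,84,50)]),box(x,y,a,70,30,96,134)]
hT,hS=np.load("headT.npy"),np.load("headS.npy")
x0=[434,284,-.05]
for n,vv in(("both",[(T,hT),(S,hS)]),("T",[(T,hT)]),("S",[(S,hS)])):
    b=fit(vv,headm,x0,[5,5,.2]); print(n,np.round(b[0],2),b[1])
    if n=="both": hd=b[0]
a=crop(T,(180,235),60,60,6);  k=6;o=np.array([180,235])
for X in headm(hd): draw(T,X,a,k,o,(0,255,0))
b_=crop(S,(205,135),65,60,6);o=np.array([205,135])
for X in headm(hd): draw(S,X,b_,6,o,(0,255,0))
cv2.imwrite("pics/hd.png",np.hstack([a,b_]))
o=np.array([365,190]);a=crop(T,o,24,24,16); o2=np.array([335,272]);b_=crop(S,o2,24,24,16)
cv2.imwrite("pics/bi.png",np.hstack([a,b_]))
o=np.array([370,215]);a=crop(T,o,50,50,8)
draw(T,box(482.8,-248.5,.2,48,26,14,30),a,8,o,(0,255,0));draw(T,box(393.5,-292.5,.5,54,23,14,26),a,8,o,(0,255,0))
o=np.array([255,285]);b_=crop(S,o,75,50,8)
draw(S,box(482.8,-248.5,.2,48,26,14,30),b_,8,o,(0,255,0));draw(S,box(393.5,-292.5,.5,54,23,14,26),b_,8,o,(0,255,0))
cv2.imwrite("pics/cc.png",cv2.resize(np.hstack([a,b_]),None,fx=.8,fy=.8))
E
```

```text
1 ((482.2711181640625, -246.1651611328125), (46.017398834228516, 24.74286651611328), 7.634880065917969)
2 ((393.4158630371094, -290.37042236328125), (51.67123794555664, 20.275772094726562), 27.362850189208984)
both [ 4.3438e+02  2.8609e+02 -6.0000e-02] 0.03940994357706895
T [ 4.3440e+02  2.8669e+02 -2.4000e-01] 0.018747601192760754
S [ 4.3437e+02  2.8175e+02 -9.0000e-02] 0.04552305373565868
```

View pics/hd.png

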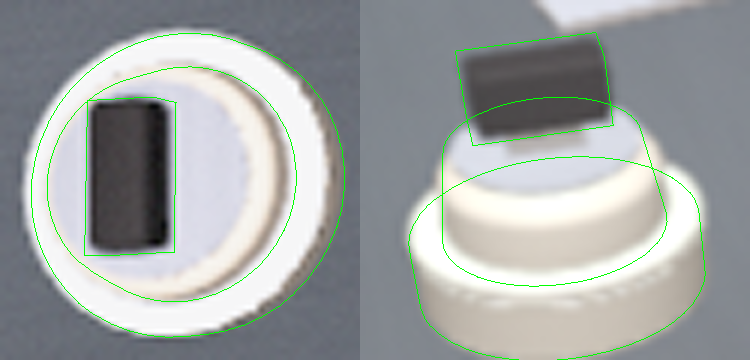

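View pics/bi.png

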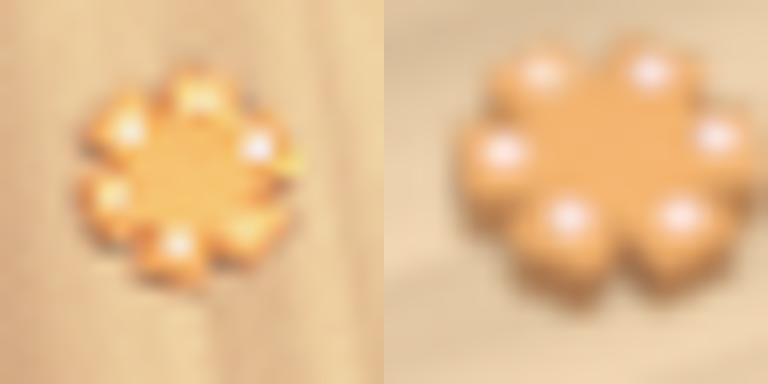

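View pics/cc.png

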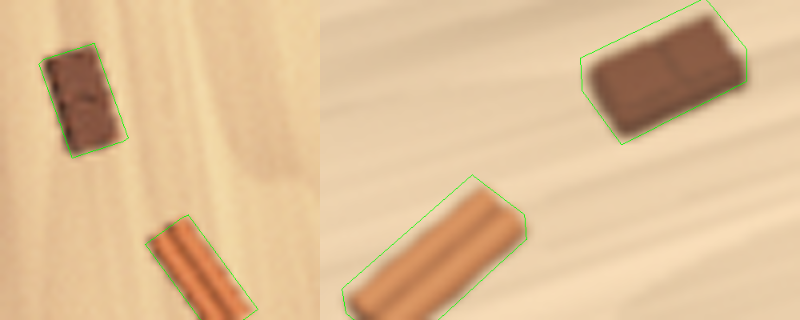

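```bash
python3 - <<'E'
from h import *
import pickle
T,S,M=pickle.load(open("m.pkl","rb"));out=pickle.load(open("m2.pkl","rb"))
for z in(14,20,26):
    for p,e in((S,[(298,214),(331.4,207.4)]),(T,[(289.4,189.4),(291,218.6)])):
        a,b=[at_z(p,x,z) for x in e]; d=b-a; print(z,"blade",np.round((a+b)/2),round(np.linalg.norm(d)),np.degrees(np.arctan2(d[1],d[0])))
for p,k,o,ds in((T,16,(365,190),[(200,100),(258,148),(245,230),(178,243),(113,195),(130,130)]),(S,16,(335-24,272),[(542,72),(650,72),(715,137),(681,217),(569,217),(504,152)])):
    w=np.array([at_z(p,(o[0]+x/k,o[1]+y/k),27)[:2] for x,y in ds]); c=w.mean(0); d=w-c
    print("bis",c,np.round(np.linalg.norm(d,axis=1)),np.round(np.degrees(np.arctan2(d[:,1],d[:,0]))%60))
# dark bar
for p,uv,nm in((T,(202,264),"T"),(S,(234,150),"S")):
    g=p["color"].max(2)<115; n,l,st,c=cv2.connectedComponentsWithStats((p["color"].max(2)<85).astype(np.uint8))
    k=l[uv[1],uv[0]]; print(nm,st[k]); m=l==k
    if st[k,4]<600: print(fit([(p,m)],box_model(70,30,96,134),[436,286,-.05],[4,4,.15]))
    ys,xs=np.nonzero(m); w=np.array([at_z(p,(x,y),134)[:2] for x,y in zip(xs,ys)],np.float32); print(cv2.minAreaRect(w))
    np.save(f"bar{nm}.npy",m)
bt,bs=np.load("barT.npy"),np.load("barS.npy")
if bt.sum()<600 and bs.sum()<600: print("both",fit([(T,bt),(S,bs)],box_model(70,30,96,134),[436,286,-.05],[4,4,.15]))
E
```

```text
14 blade [603.  35.  14.] 98 -2.5853604722820505
14 blade [599.  29.  14.] 95 177.81735038340497
20 blade [600.  28.  20.] 97 -2.5853604722820145
20 blade [597.  28.  20.] 94 177.81735038340497
26 blade [597.  20.  26.] 96 -2.5853604722820487
26 blade [596.  28.  26.] 94 177.81735038340497
bis [ 575.72159903 -242.87178874] [15. 15. 16. 14. 15. 14.] [42. 44. 38. 44. 39. 45.]
bis [ 578.02371867 -246.76523526] [16. 15. 14. 16. 14. 15.] [42. 43. 44. 43. 43. 45.]
T [195 252  13  25 309]
(array([ 4.36123313e+02,  2.84527205e+02, -4.89398970e-02]), np.float64(0.21010553245922614))
((434.0394592285156, 281.49407958984375), (33.267250061035156, 65.80061340332031), 87.47789001464844)
S [223 145  23  12 196]
(array([ 4.36347797e+02,  2.94384682e+02, -1.40118813e-01]), np.float64(0.4915529564652371))
((431.01715087890625, 245.225830078125), (73.57086181640625, 63.31388473510742), 81.11003112792969)
both (array([ 4.36384378e+02,  2.87996608e+02, -1.05001621e-01]), np.float64(0.35376406978438873))
```

```bash
cat >> h.py <<'E'
BOWL=np.array([596.5,28.0]); KEY=-2.4
def pose(xyz,yaw):
    q0=np.array(ctrl.read_qpos()); best=None
    for y in(yaw,yaw+180):
        y=(y+180)%360-180
        q=ctrl.inverse_kinematics(list(map(float,xyz)),[180,0,float(y)])
        if q is None: continue
        c=np.abs(np.array(q)-q0).max()
        if best is None or c<best[0]: best=(c,y,q)
    return best[1]
def go(xyz,yaw):
    y=pose(xyz,yaw); ctrl.goto(list(map(float,xyz)),[180,0,float(y)]); return y
def pick(xy,yaw,zt=32,up=170):
    y=go([*xy,75],yaw)
    ctrl.move_linear([xy[0],xy[1],zt],feed=120)
    ctrl.move_gripper(0); w=ctrl.read_gripper_width()
    ctrl.move_linear([xy[0],xy[1],up],feed=250); print("w",w,ctrl.read_gripper_width(),"t",ctrl.read_time()); return y
def drop(off,yaw):
    xy=BOWL+off
    go([*xy,170],yaw); ctrl.move_linear([*xy,134],feed=200); ctrl.move_gripper(85)
    ctrl.move_linear([*xy,175],feed=250); print("t",ctrl.read_time())
E
python3 - <<'E'
from h import *
go([483,-248,170],9); print(ctrl.read_time(),ctrl.read_position())
pick((483,-248),9)
p=ctrl.capture("side"); cv2.imwrite("pics/p1.png",p["color"]); print(ctrl.read_ft_force())
E
```

```text
4.95 [ 483.75645671 -246.70606032  169.8969797 ]
w 23.792395756151816 24.24321661235758 t 7.2083
[-0.77329829 -0.59491748 -0.02179332]
```

View pics/p1.png

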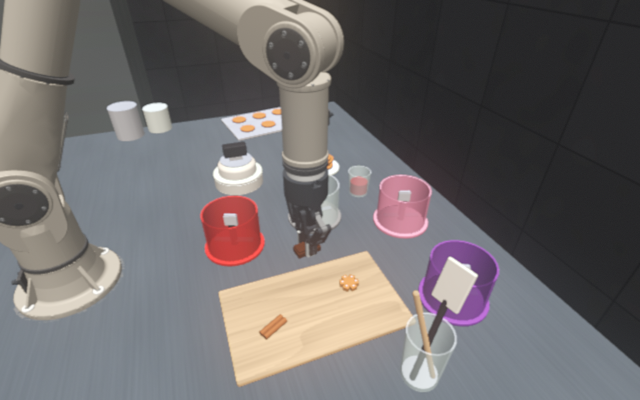

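The chocolate is held in the jaws at about (306,248). I'll place it and continue with the cinnamon.

```bash
python3 - <<'E'
from h import *
drop([0,36],KEY)
go([394,-292,170],29); pick((394,-292),29)
p=ctrl.capture("side"); cv2.imwrite("pics/p2.png",p["color"])
E
```

```text
t 9.7833
w 20.355488665025764 20.288890167364954 t 13.5833
```

View pics/p2.png

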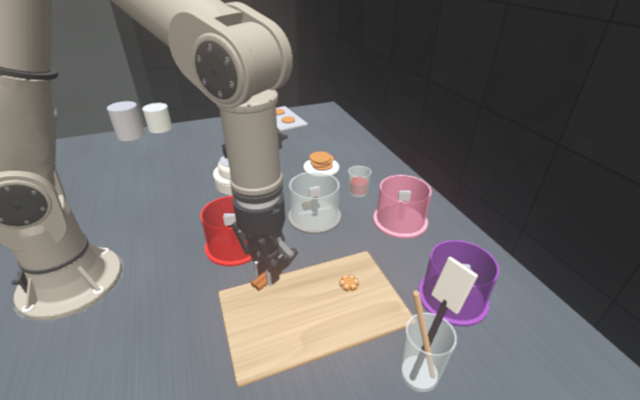

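```bash
python3 - <<'E'
from h import *
im=cv2.imread("pics/p2.png")
t=ctrl.capture("top")["color"]
cv2.imwrite("pics/z3.png",np.hstack([cv2.resize(im[165:240,275:350],(400,400)),cv2.resize(t[165:240,250:325],(400,400))]))
E
```

```text
(no output)
```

View pics/z3.png

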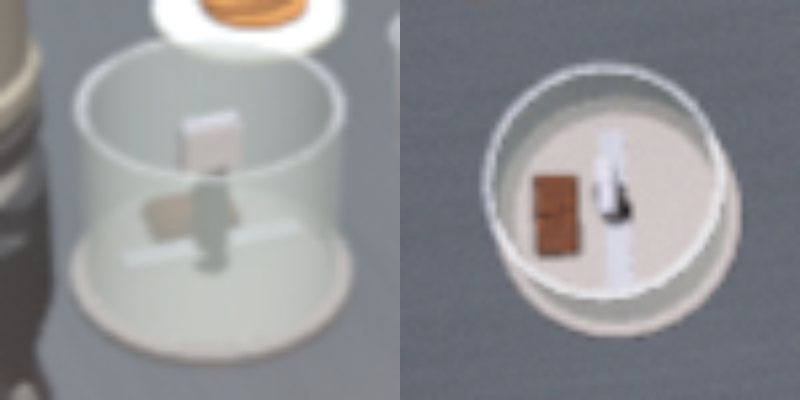

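The chocolate lies in the bowl on the floor, left of the rotor.

```bash
python3 - <<'E'
from h import *
drop([0,-36],KEY)
go([577,-243.5,170],13); pick((577,-243.5),13)
p=ctrl.capture("side"); cv2.imwrite("pics/p3.png",p["color"])
if ctrl.read_gripper_width()>25:
    drop([-28,-27],13)
    go([490,180,230],KEY)
    s=ctrl.capture("side")["color"];t=ctrl.capture("top"); cv2.imwrite("pics/p4.png",t["color"])
    t=t["color"]
    cv2.imwrite("pics/z4.png",np.hstack([cv2.resize(s[165:240,275:350],(400,400)),cv2.resize(t[165:240,250:325],(400,400))]))
    print(ctrl.read_time())
E
```

```text
t 16.2917
w 40.08803723233579 39.85464549142266 t 19.4
t 21.5833
22.5083
```

View pics/z4.png

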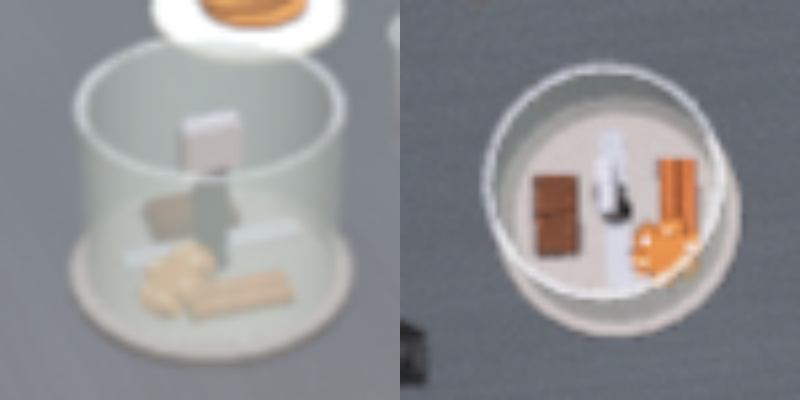

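```bash
python3 - <<'E'
from h import *
xy=[435.5,285.5]
y=go([*xy,190],-3.5); ctrl.move_linear([*xy,112],feed=150); f0=np.array(ctrl.read_ft_force())
ctrl.move_gripper(0); print(ctrl.read_gripper_width(),y,f0,ctrl.read_ft_force())
ctrl.move_linear([*xy,250],feed=150); print(ctrl.read_ft_force(),ctrl.read_torque(),ctrl.read_gripper_width())
go([520,120,252],KEY)
s=ctrl.capture("side");t=ctrl.capture("top"); cv2.imwrite("pics/p5s.png",s["color"]); cv2.imwrite("pics/p5t.png",t["color"])
import pickle; pickle.dump((t,s),open("l.pkl","wb")); print(ctrl.read_time(),ctrl.read_position(),ctrl.read_eef_rot())
E
```

```text
29.4113196126822 -3.5 [-0.19737656  0.26171822  0.52385591] [-1.01467431 -0.14236579  4.39742208]
[-0.50973252 -0.39516383 -5.55359385] [-0.02409511 -0.02222791  0.01633374] 29.89627699055939
26.2167 [519.43131334 121.79242029 251.19822233] [-1.79966735e+02  9.60169102e-02 -2.24918702e+00]
```

View pics/p5s.png

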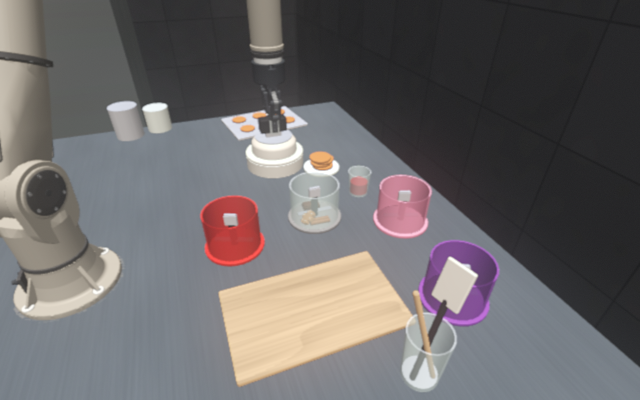

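View pics/p5t.png

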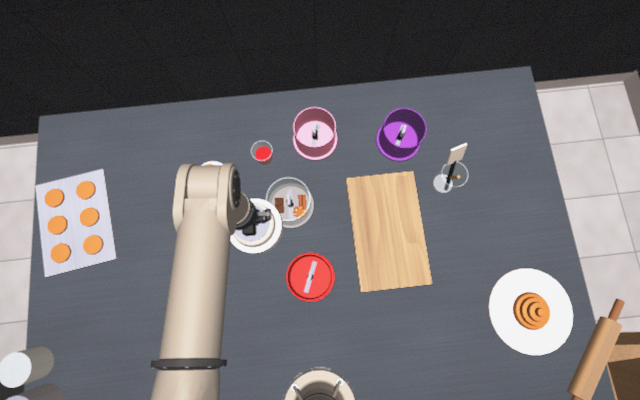

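```bash
python3 - <<'E'
from h import *
import pickle
t,s=pickle.load(open("l.pkl","rb"))
tc=np.array([519.43,121.79,251.2])
def crop(p,o,w,h,k): return cv2.resize(p["color"][o[1]:o[1]+h,o[0]:o[0]+w],None,fx=k,fy=k,interpolation=cv2.INTER_CUBIC)
def draw(p,X,img,k,o,c):
    h=poly(p,X).reshape(-1,2); cv2.polylines(img,[np.int32(np.round(((h-o+0.5)*k-.5)*8))],True,c,1,shift=3)
def mod(v): return [np.vstack([circ(v[0],v[1],v[2],75),circ(v[0],v[1],v[2]+34,75)])]
o=np.array([235,105]);a=crop(s,o,75,75,5.3); draw(s,mod([tc[0],tc[1],139])[0],a,5.3,o,(0,255,0))
o=np.array([222,190]);b=crop(t,o,75,75,5.3); draw(t,mod([tc[0],tc[1],139])[0],b,5.3,o,(0,255,0))
cv2.imwrite("pics/ho.png",np.hstack([a,b]))
# side white mask
for nm,p,seed in(("S",s,(262,160)),("T",t,(240,235))):
    hsv=cv2.cvtColor(p["color"],cv2.COLOR_BGR2HSV); m=((hsv[...,2]>150)).astype(np.uint8)
    n,l,st,c=cv2.connectedComponentsWithStats(m); k=l[seed[1],seed[0]]; print(nm,k,st[k])
E
```

```text
S 8 [ 221  106  120  127 6853]
T 12 [ 230  177   84   77 2802]
```

View pics/ho.png

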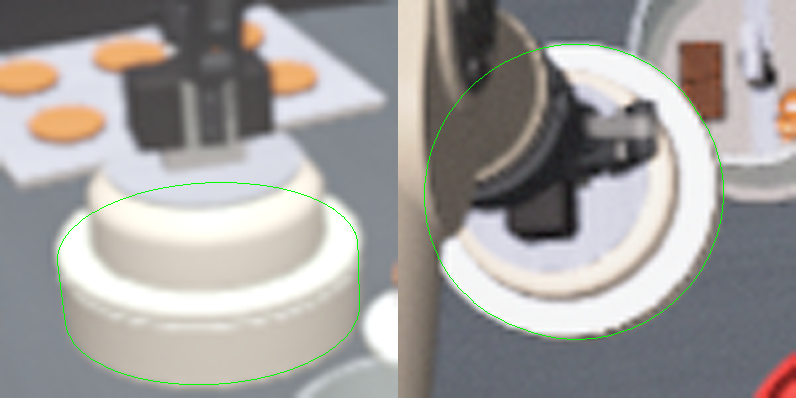

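```bash
cat > d.py <<'E'
from h import *
def st(tag=""):
    print(tag,np.round(ctrl.read_position(),1),"F",np.round(ctrl.read_ft_force(),1),"M",np.round(ctrl.read_torque(),2),"t",round(ctrl.read_time(),1))
E
python3 - <<'E'
from d import *
X=[595.5,28.0]
go([*X,252],KEY); ctrl.pause(.3); st("above")
for z in(228,222,216,210,206):
    ctrl.move_linear([*X,z],feed=60); ctrl.pause(.1); st(z)
    F=np.array(ctrl.read_ft_force())
    if np.abs(F-[-.5,-.4,-5.5]).max()>6: print("contact"); break
s=ctrl.capture("side");t=ctrl.capture("top")
cv2.imwrite("pics/p6.png",np.hstack([cv2.resize(s["color"][120:240,250:370],(400,400)),cv2.resize(t["color"][140:260,230:350],(400,400))]))
E
```

```text
above [595.3  29.8 251.9] F [ 0.   0.3 -5.7] M [-0.06 -0.05 -0.05] t 27.1
228 [595.8  27.8 228.3] F [-0.   0.3 -5.1] M [-0.03 -0.03 -0.08] t 27.7
222 [595.5  28.  222. ] F [-0.7  0.  -4.7] M [ 0.01 -0.03  0.02] t 28.1
216 [595.5  28.  215.9] F [-1.2 -0.6 -5.6] M [0.02 0.02 0.01] t 28.4
210 [595.4  28.  209.9] F [-0.1  0.2 -5.4] M [-0.    0.01 -0.01] t 28.8
206 [595.7  27.9 205.8] F [ 1.3 -0.6 -6.5] M [-0.1  -0.42 -0.01] t 29.1
```

View pics/p6.png

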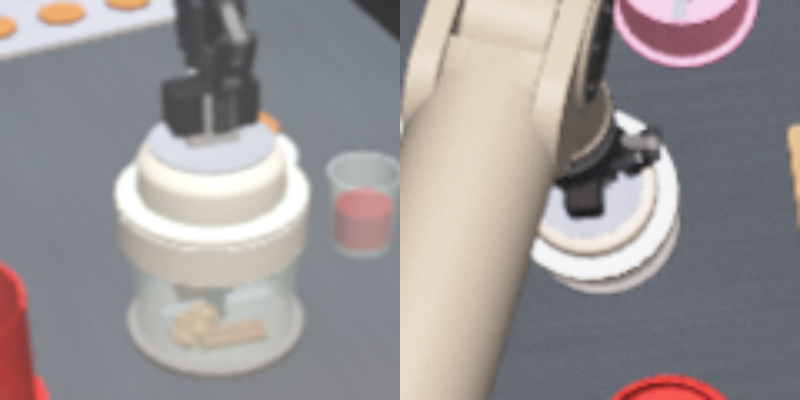

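```bash
python3 - <<'E'
from d import *
X=[596.3,28.0]
for z in(204,201,198,195,192,190,188.5,187.5):
    ctrl.move_linear([*X,z],feed=50); ctrl.pause(.1); st(z)
    F=np.array(ctrl.read_ft_force())
    if np.abs(F-[-.5,-.4,-5.5])[:2].max()>6 or F[2]>0: print("contact"); break
E
```

```text
204 [596.1  28.1 203.9] F [ 1.3  0.8 -5.6] M [ 0.   -0.12 -0.  ] t 29.6
201 [596.1  28.  200.9] F [-0.4  0.3 -5.7] M [-0.01 -0.01 -0.06] t 29.9
198 [596.1  28.  197.9] F [-0.3  0.6 -5.8] M [-0.01 -0.01 -0.02] t 30.3
195 [596.2  28.  194.9] F [-0.4  0.6 -5.1] M [ 0.05  0.04 -0.03] t 30.6
192 [596.2  28.  191.9] F [ 0.3 -0.1 -5.1] M [-0.   -0.06 -0.04] t 31.0
190 [596.3  28.  190. ] F [ 0.5  0.1 -5.6] M [ 0.01  0.01 -0.05] t 31.3
188.5 [596.6  27.8 188.8] F [ 0.4 -1.  -3.4] M [ 0.03 -0.04 -0.01] t 31.7
187.5 [596.6  27.8 188.6] F [-1.7 -0.7  4.3] M [0.08 0.43 0.04] t 32.0
contact
```

```bash
python3 - <<'E'
from d import *
X=[596.3,28.0]
for z in(186,184,182,180.5,179,178,177,176):
    ctrl.move_linear([*X,z],feed=40); ctrl.pause(.25); st(z)
    F=np.array(ctrl.read_ft_force())
    if F[2]>16: print("stop"); break
print(ctrl.read_gripper_width())
E
```

```text
186 [596.6  27.8 187. ] F [-2.9 -0.1  6. ] M [ 0.15  0.52 -0.01] t 32.5
184 [596.7  27.9 185.3] F [-3.  -0.3  7.6] M [0.14 0.62 0.03] t 33.0
182 [596.6  27.8 183.6] F [-3.1  0.5  9.3] M [ 0.08  0.74 -0.02] t 33.5
180.5 [596.7  27.8 182.3] F [-3.8  0.6 10. ] M [0.08 0.82 0.  ] t 34.0
179 [596.7  27.8 181. ] F [-4.8  1.  11.4] M [ 0.13  0.95 -0.02] t 34.5
178 [596.7  27.8 180.7] F [-4.7  0.9 13.5] M [0.19 1.19 0.02] t 35.0
177 [596.7  27.8 180.7] F [-6.3  1.8 19. ] M [ 0.17  1.58 -0.  ] t 35.5
stop
29.438090562722348
```

```bash
python3 - <<'E'
from d import *
ctrl.move_linear([595.9,28.0,178.6],feed=30); ctrl.pause(.4); st("hold")
s=ctrl.capture("side");t=ctrl.capture("top")
print([(r["uv"],r["score"]) for r in ctrl.mark_of("head",s)[:2]],proj(s,[596.5,28,76]))
o=np.array([270,130]);k=6
a=cv2.resize(s["color"][130:235,270:365],None,fx=k,fy=k,interpolation=cv2.INTER_CUBIC)[:600]
for X in([np.vstack([circ(596.5,28,76,75),circ(596.5,28,110,75)])]):
    h=poly(s,X).reshape(-1,2); cv2.polylines(a,[np.int32((h-o+.5)*k)],True,(0,255,0),1)
cv2.imwrite("pics/p7.png",a); cv2.imwrite("pics/p7f.png",s["color"])
for q in("tumbler","sprinkles","cookies"): print(q,[np.round(r["uv"]) for r in ctrl.mark_of(q,s)[:1]])
E
```

```text
hold [596.7  27.8 180.8] F [-3.3  1.  11. ] M [ 0.09  0.82 -0.05] t 36.2
[([313.2, 196.6], 0.94)] [313.46634243 194.23701555]
tumbler [array([417., 373.])]
sprinkles [array([359., 189.])]
cookies [array([319., 169.])]
```

View pics/p7.png

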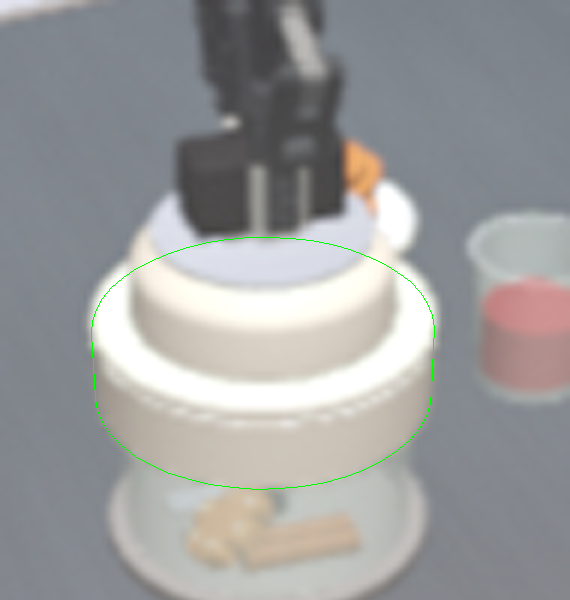

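The head's skirt matches the predicted home outline (lower edge at about row 211 of the full side picture). The head is level and the bar sits down close to the housing, so I'm handing in.

```bash
python3 - <<'E'
from d import *
st("final"); ctrl.hand_in()
E
```

```text
final [596.6  27.8 180.8] F [-3.6  0.9 10.5] M [ 0.11  0.82 -0.05] t 36.5
the job is handed in; nothing more can be done
```

The job is handed in at 36.5 s with the bar held pressed. As far as my checks show, every step was met; the interface reports no verdict.

- **Foods:** I put the chocolate, cinnamon stick and biscuit into the clear glass bowl in that order. Pictures from both cameras show all three lying in it well below the rim.
- **Head:** I gripped the drive head by its bar, aligned it with the key (about −2.4°) and lowered it in small steps.
    - Light sideways contact on the key at 206 mm TCP height went away after a 0.8 mm shift.
    - The head seated with the TCP at 188.6 mm, where about 188 was expected. The side picture shows the skirt on the predicted home outline and level.
- **Press:** I pressed the bar 7.9 mm, to its stop, where the upward force reached 19 N. I then eased off and left it held at about 7.8 mm with about 10.5 N upward.
- **Bystanders:** The tumbler, sprinkles and cookies show at their starting places in the last side picture, within about 3 pixels.

**What remained or disagreed:** A side force of about 3.5 N and a moment of 0.8 N m remained on the wrist while holding. The trained network put the head's origin about 2 pixels lower in the side picture than I predicted for home, which is within its usual error. The head's centring and the slot angle once home were judged only from the picture outline and the TCP readings.

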